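# Switch the air from the kettle whistle to the ceramic bird

## Task

On the music box counter three air-driven whistle boxes stand on wooden stands, each with its own ball valve: a celadon ceramic bird, a copper kettle and a silver heart. The air is now on at the kettle: first turn the kettle's valve fully shut (lever crosswise to its pipe), then turn the bird's valve fully open (lever along its pipe), each up to its stop. Leave the heart's valve shut as it is.

Things in the scene. Friction and masses are not known exactly. Their poses are not given: they have to be found in the camera images.
- kettle_valve (a joint): Valve of the copper kettle, open at the start: steel bar lever 12 mm wide, 16 mm high, reaching 88 mm from the stem, top 93 mm above the counter. 0 rad = shut, lever crosswise, along +y of the stem point; 1.57 = open, lever along the pipe, to -x of the stem point. Opens anticlockwise seen from above; hard stops at 0 and 1.57; stays where left; takes about 2 N at 65 mm out.
- kettle_stem (a point): Valve stem on the stand of the copper kettle (round, 82 mm across, with spout and arched handle); fixed. Point on the stem axis at the lever's mid-height, 85 mm above the counter; x runs along the pipe to the figure (centre 125 mm off, top under 120 mm), z up. Wood base 270 x 100 x 18 mm; pipe top 57 mm above the counter.
- bird_valve (a joint): Valve of the ceramic bird, shut or nearly so at the start: the same kind of lever with the same joint values as kettle_valve.
- bird_stem (a point): Valve stem on the stand of the ceramic bird (round body with head, beak and tail, about 100 mm tall); otherwise as kettle_stem.
- heart_valve (a joint): Valve of the flat silver heart-shaped box, on a like stand beside the other two, stems at least 210 mm apart; same lever and joint values. Shut or nearly so, to be left alone.

How it is judged:
By the outcome, as a careful person would: the job done as asked, in the order asked, and still so for the second after the job is handed in, with the robot touching nothing.
It also fails if it takes over 45 s, if anything falls off the work surface, if the arm or the gripper's body presses on something with over 40 N, if the wrist force passes 120 N, or if a joint passes its speed limit or range.

## Robot

A 7-joint arm with a two-finger parallel gripper is mounted at the origin on the work surface. World frame = base frame: x ahead of the robot, y to its left, z up, the work surface at z = 0. Lengths are in m, angles in degrees, forces in N, time in s.
With the tool pointing down it reaches from about 0.425 to 0.875 m from the base axis. Payload 4.7 kg.
Tool frame: the origin (TCP) lies at the very end of the fingers, on their centre line; the grasp point (between the pads) lies 19 mm behind it (env.grasp_offset is the distance from the TCP to the grasp point, in m); z points along the fingers, y is the line along which they close (so a half turn about z gives the same grasp; the last joint's range is limited). The gripper opens to 87 mm and grips with 3 to 60 N. Pads are 19 mm wide; open, the fingers measure 117 mm over their backs; the gripper's body (75 mm by 190 mm) begins 51 mm behind the grasp point.
Start: joints at [-72.187, 18.392, -4.016, 83.108, 1.295, 78.541, -3.26], TCP at [0.19, 0.622, 0.223] pointing down, gripper open.
Joint ranges: [-163.93, 163.93], [-17.29, 119.83], [-79.2, 71.16], [3.27, 140.29], [-89.18, 269.18], [5.43, 117.66], [-154.24, 154.24]. Speed limits (degrees/s): [147.25, 147.25, 180, 180, 180, 180, 180].

## Interface

Orientations are given as [roll, pitch, yaw] about the fixed x, y, z axes, in that order (R = Rz(yaw) Ry(pitch) Rx(roll)).
In Python, from cell import env gives the robot as it stands. The module is installed in compiled form; this text tells all that it offers.
- The arm moves only by the tool drive_tool, never from a script. Its argument "moves" is one flat list of numbers, 5 for each row, row after row: the shift along the tool's x, y, z in units of 40 mm (1.0 is 40 mm), then the turn about the tool's z in units of 10 degrees (1.0 is 10 degrees), then the finger opening in mm, from 0 to 87. A call has 1 to 5 rows; each row is the pose to reach, as a shift and turn from the pose commanded when the call began, along the tool's axes at that moment; what a row does not reach only later rows make up. A row lasts 1/8 s, in which the tool goes at most 62.5 mm and 10.7 degrees, less where a joint would pass 70% of its speed; a pose out of reach is approached as far as the arm can. A call with a gripper value outside its range is refused whole. The fingers move at their own pace and stop on an object; "squeeze" is the grip in N (left out, the last holds). Time passes only in rows, so rows that repeat a pose let the fingers close. It gives the time, the measured TCP pose, the force, the opening and the grip force at its end, in the units of the state.
- env.get_obs(): the state, without advancing time (a new reading comes with each control period).
- env.read_camera(name): name is "side" or "top"; returns (picture, depth): 480x640x3 uint8, red, green, blue; 480x640 float32, m along the optical axis (not along the pixel's ray), 0 where there is no reading.
- env.camera_model(name): a dict with "K" (3x3 intrinsics, pixels), "rvec" (rotation vector, rad) and "tvec" (3), from world to camera coordinates, as OpenCV has them. Camera axes: x right, y down, z forward; pixel columns grow to the right and rows downward; lengths in m; the calibration is good to about 2 mm. A picture is of the moment at which its call begins. camera_model takes no time and is no camera call.
- env.sign_off(): hands the job in; it is judged then, once.
The state is a dict: "time_s": time; "qpos": joint angles; "joint_velocities": joint speeds; "effort": joint torques, N m; "tool_pos": TCP position; "tool_rot": TCP orientation; "force": force on the tool from outside, world axes, zero at the start; "wrist_torque": the same for the moment, N m; "grip_width": finger opening in m; "grasp_force": force on a finger pad.
Only numpy, scipy, OpenCV 4.12 (cv2) and the standard library are available. Lean on these libraries where they do the work, as an engineer would, in place of code of your own. Each camera call takes 0.05 s, during which the arm holds its last target. There are 200 camera calls.

## Working session

There is one attempt and no reset: what is moved stays moved. The work goes in short steps, Python scripts to look and compute and a tool call to move; the robot and the scene stay as the last step left them, time stands still between calls to the robot, and variables do not carry over. Pictures are saved under pics/ and viewed, at most 10 in all, crops included, and the job is handed in when it is done.

Besides the shell and the picture viewer there is one more tool, called by a JSON object that holds its "api" and its "payload". drive_tool: Moves the arm, as the interface text tells. Its arguments: {"type":"object","properties":{"moves":{"type":"array","items":{"type":"number"}},"squeeze":{"type":"number"}},"required":["moves"]}

```bash
mkdir -p pics; python3 - <<'E'
from cell import env
import cv2,numpy as np
for n in("top","side"):
    p,d=env.read_camera(n); cv2.imwrite(f"pics/{n}0.png",p[:,:,::-1]); np.save(f"pics/{n}0.npy",d)
    m=env.camera_model(n); R=cv2.Rodrigues(np.array(m["rvec"]))[0]; print(n,-R.T@np.array(m["tvec"]).ravel(),m["K"])
o=env.get_obs(); print(o["time_s"],o["tool_pos"],o["tool_rot"],o["grip_width"])
E
```

```text
top [0.4276753  0.00696905 1.06284958] [[576.50478523   0.         319.77383658]
 [  0.         576.50478523 240.53486402]
 [  0.           0.           1.        ]]
side [0.09279479 0.46248152 0.55626865] [[475.0999994    0.         321.8729457 ]
 [  0.         475.0999994  237.64095933]
 [  0.           0.           1.        ]]
0.1 [0.18999416 0.62107665 0.22154216] [-1.79898487e+02  5.48168796e-03  1.62994278e+02] 0.08675776130196204
```

View pics/top0.png

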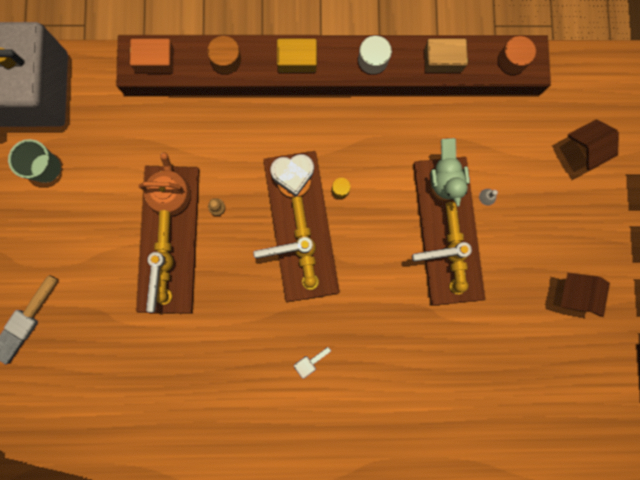

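View pics/side0.png

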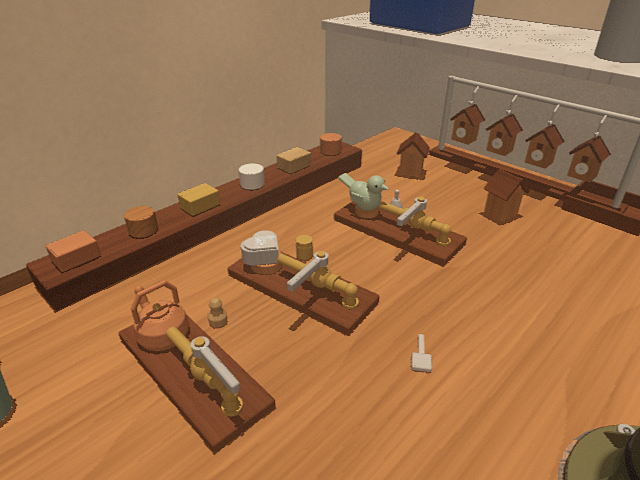

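Top view: kettle stem is near (155,260) with its lever tip at (152,310). The heart stem is at (305,245) and its lever points left. The bird stem is at (463,250) with its tip at (414,258). The arm is out of view.

```bash
cat > h.py <<'E'
import cv2,numpy as np
from cell import env
def px(name,uv,z):
    m=env.camera_model(name);R=cv2.Rodrigues(np.array(m["rvec"]))[0];c=-R.T@np.array(m["tvec"]).ravel()
    r=R.T@np.linalg.inv(m["K"])@[uv[0],uv[1],1.]
    return c+r*(z-c[2])/r[2]
def proj(name,P):
    m=env.camera_model(name);return cv2.projectPoints(np.array([P],float),np.array(m["rvec"]),np.array(m["tvec"]),np.array(m["K"]),None)[0].ravel()
E
python3 - <<'E'
from h import *
p=cv2.imread("pics/top0.png")
a=cv2.resize(p[140:320,125:215],None,fx=3.3,fy=3.3,interpolation=2); b=cv2.resize(p[140:320,400:490],None,fx=3.3,fy=3.3,interpolation=2)
cv2.imwrite("pics/crop.png",np.hstack([a,b]))
for n,s,t in(("kettle",(155,260),(152,310)),("heart",(305,245),(255,254)),("bird",(463,250),(414,258))):
    S=px("top",s,.094);T=px("top",t,.093);print(n,S.round(4),T.round(4),np.linalg.norm(T-S),np.degrees(np.arctan2(*(T-S)[1::-1])))
for n,a,f in(("kettle",(155,260),(166,192)),("heart",(305,245),(293,176)),("bird",(463,250),(450,182))):
    d=px("top",f,.06)-px("top",a,.094);print(n,np.degrees(np.arctan2(d[1],d[0])),np.hypot(*d[:2]))
# base edge axis angles
for l in(((138,312),(146,167)),((192,313),(199,168)),((433,304),(416,161)),((484,299),(467,158))):
    d=px("top",l[1],.018)-px("top",l[0],.018);print(np.degrees(np.arctan2(d[1],d[0])))
E
```

```text
kettle [0.5132 0.2594 0.094 ] [0.4301 0.2626 0.093 ] 0.08318862429686183 177.79215070758653
heart [0.5367 0.0081 0.094 ] [0.5221 0.0924 0.093 ] 0.08560958179251944 99.78202068340616
bird [ 0.5262 -0.2604  0.094 ] [ 0.5133 -0.1765  0.093 ] 0.0848411838682445 98.75053153123696
kettle -3.484274155619188 0.12311005566142906
heart 9.149667708994926 0.12882567254004687
bird 4.148556615441223 0.12586851508301944
-1.5853069530815775
-1.8299646444246827
4.951374812949451
4.448036721882255
```

View pics/crop.png

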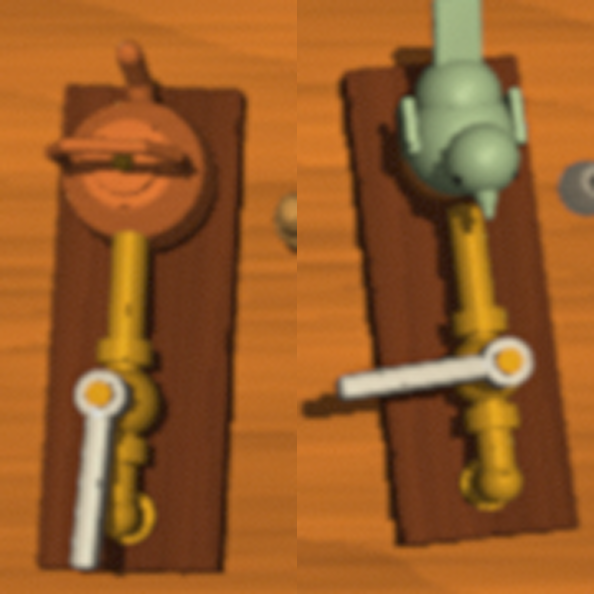

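Enlarged, the kettle stem cap is at (154.7,259.1) with its tip at (150.8,311.8). The bird cap is at (463.9,249.7) with its tip at (413.6,256.7), so its lever is a few degrees off shut. I plan to straddle each lever with partly open fingers, 65 mm out, and follow the arc.

```bash
cat >> h.py <<'E'
def rows(start,wps):
    """start,wps: (x,y,z,yaw) tool down; rows relative to start"""
    s=np.array(start,float);R=cv2.Rodrigues(np.array([0,0,np.radians(s[3])]))[0]@np.diag([1,-1,-1.])
    for w in wps:
        d=R.T@(np.array(w[:3])-s[:3])/.04; t=-(w[3]-s[3])/10
        print(np.round(w,3),"->",", ".join(f"{v:.2f}" for v in [*d,t]))
def arc(S,ang,z,r=.065,off=0,yoff=0):
    a=np.radians(ang); return (S[0]+r*np.cos(a)-off*np.sin(a),S[1]+r*np.sin(a)+off*np.cos(a),z,ang+yoff)
E
python3 - <<'E'
from h import *
K=px("top",(154.7,259.4),.094);Kt=px("top",(150.8,310),.093);B=px("top",(463.7,249.7),.094);Bt=px("top",(413.6,257),.093)
for S,T in((K,Kt),(B,Bt)):
    print(S.round(4),T.round(4),np.degrees(np.arctan2(*(T-S)[1::-1])))
    print(px("side",proj("side",S),.094)[:2])
print(proj("side",K),proj("side",Kt),proj("side",B),proj("side",Bt))
o=env.get_obs();s=(*o["tool_pos"],o["tool_rot"][2])
rows((.19,.622,.223,163),[arc(K,178,.2),arc(K,178,.13)])
E
```

```text
[0.5142 0.2599 0.094 ] [0.4301 0.2646 0.093 ] 176.82953851800673
[0.51420676 0.25992005]
[ 0.5267 -0.2616  0.094 ] [ 0.515  -0.1759  0.093 ] 97.77655587410688
[ 0.52666979 -0.26157162]
[199.80893825 341.68926082] [236.17369873 380.60247985] [420.90647523 198.6858544 ] [399.52902414 217.54666996]
[  0.449   0.262   0.2   178.   ] -> -8.83, -6.71, 0.57, -1.50
[4.49e-01 2.62e-01 1.30e-01 1.78e+02] -> -8.83, -6.71, 2.32, -1.50
```

{"api": "drive_tool", "payload": {"moves": [-1.4,-1.1,0.3,-0.3,34,-2.8,-2.2,0.5,-0.7,34,-4.2,-3.3,0.57,-1,34,-5.6,-4.4,0.57,-1.5,34,-7,-5.4,0.57,-1.5,34]}}

```text
time_s: 0.72
tool_pos: [0.37, 0.3653, 0.1996]
tool_rot: [-180.0, -0.0, 178.0]
force: [1.0, -0.2, 0.0]
grip_width: 0.0451
grasp_force: 0.0
```

```bash
python3 - <<'E'
from h import *
o=env.get_obs();print(o["time_s"],o["tool_pos"],o["tool_rot"],o["grip_width"],o["force"])
K=(.5142,.2599);s=(*o["tool_pos"],o["tool_rot"][2])
rows(s,[arc(K,177.5,.13)])
E
```

```text
0.725 [0.3700382  0.3653031  0.19962691] [-1.79988761e+02 -1.37346756e-02  1.78044978e+02] 0.045096368790461416 [ 1.0326929  -0.22581902  0.04321562]
[4.490e-01 2.630e-01 1.300e-01 1.775e+02] -> -2.07, -2.50, 1.74, 0.05
```

{"api": "drive_tool", "payload": {"moves": [-1.4,-1.7,0.5,0,34,-1.4,-1.7,1,0,34,-1.4,-1.7,1,0,34,-1.4,-1.7,1,0,34]}}

```text
time_s: 1.23
tool_pos: [0.4222, 0.2989, 0.1604]
tool_rot: [179.9, -0.0, 178.1]
force: [-0.6, 1.2, -0.2]
grip_width: 0.0344
grasp_force: 0.0
```

```bash
python3 - <<'E'
from h import *
p,d=env.read_camera("top");cv2.imwrite("pics/t1.png",p[:,:,::-1])
q,d=env.read_camera("side");cv2.imwrite("pics/s1.png",q[240:460,100:320,::-1].repeat(2,0).repeat(2,1))
o=env.get_obs();print(o["time_s"],o["tool_pos"],o["tool_rot"],o["grip_width"],o["force"])
K=(.5142,.2599);s=(*o["tool_pos"],o["tool_rot"][2])
rows(s,[arc(K,177.5,.07)])
E
```

```text
1.325 [0.42223872 0.29952703 0.16087747] [1.79918031e+02 4.22044130e-02 1.78172515e+02] 0.03384511783940081 [-0.01676304  0.05307499 -0.07311233]
[4.490e-01 2.630e-01 7.000e-02 1.775e+02] -> -0.70, -0.90, 2.27, 0.07
```

View pics/s1.png

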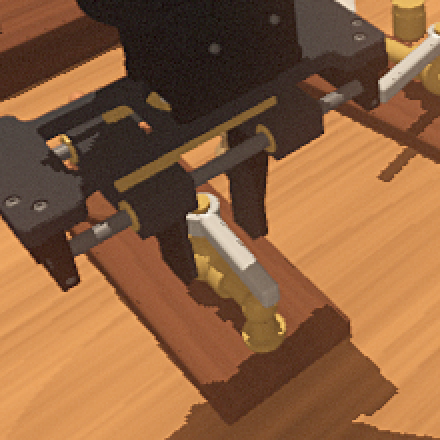

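The side crop shows the open fingers above the kettle lever, still short of centring on it. I'll shift sideways, then descend.

{"api": "drive_tool", "payload": {"moves": [-0.7,-0.9,0.3,0,34,-0.7,-0.9,0.6,0,34,-0.7,-0.9,1.3,0,34,-0.7,-0.9,2.25,0,34,-0.7,-0.9,2.25,0,34]}}

```text
time_s: 1.95
tool_pos: [0.4468, 0.2608, 0.0678]
tool_rot: [-179.8, -0.3, 178.1]
force: [-0.5, 0.2, 0.1]
grip_width: 0.0338
grasp_force: 0.0
```

```bash
python3 - <<'E'
from h import *
p,d=env.read_camera("top");cv2.imwrite("pics/t1.png",p[:,:,::-1])
q,d=env.read_camera("side");cv2.imwrite("pics/s2.png",q[240:460,100:320,::-1].repeat(2,0).repeat(2,1))
o=env.get_obs();print(o["time_s"],o["tool_pos"],o["tool_rot"],o["grip_width"],o["force"])
K=(.5142,.2599);s=(*o["tool_pos"],o["tool_rot"][2])
rows(s,[arc(K,a,.07) for a in(177,168,159,150,141,132)])
E
```

```text
2.05 [0.44959874 0.26185887 0.07096747] [1.79953703e+02 3.08485780e-02 1.78091031e+02] 0.03415277107676932 [ 0.30465271 -0.3273655   0.51487721]
[4.49e-01 2.63e-01 7.00e-02 1.77e+02] -> 0.01, 0.04, 0.02, 0.11
[4.51e-01 2.73e-01 7.00e-02 1.68e+02] -> -0.02, 0.29, 0.02, 1.01
[4.54e-01 2.83e-01 7.00e-02 1.59e+02] -> -0.08, 0.54, 0.02, 1.91
[4.58e-01 2.92e-01 7.00e-02 1.50e+02] -> -0.18, 0.77, 0.02, 2.81
[4.64e-01 3.01e-01 7.00e-02 1.41e+02] -> -0.32, 0.98, 0.02, 3.71
[4.71e-01 3.08e-01 7.00e-02 1.32e+02] -> -0.49, 1.18, 0.02, 4.61
```

View pics/s2.png

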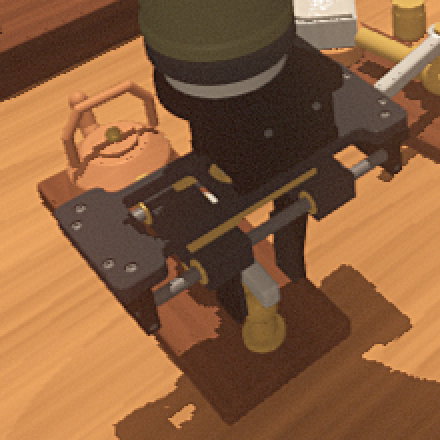

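The lever tip is now between the two fingers. I'll narrow them to 22 mm and start the clockwise arc.

{"api": "drive_tool", "payload": {"moves": [0,0.15,0,0.6,22,-0.05,0.4,0,1.4,22,-0.12,0.66,0,2.3,22,-0.25,0.88,0,3.2,22,-0.4,1.08,0,4.1,22]}}

```text
time_s: 2.68
tool_pos: [0.4676, 0.3042, 0.0722]
tool_rot: [179.9, -0.0, 136.7]
force: [-0.9, -2.4, 0.2]
grip_width: 0.0218
grasp_force: 1.0
```

```bash
python3 - <<'E'
from h import *
o=env.get_obs();print(o["time_s"],o["tool_pos"],o["tool_rot"],o["grip_width"],o["force"],o["grasp_force"])
K=(.5142,.2599)
# commanded estimate
R=cv2.Rodrigues(np.array([0,0,np.radians(178.1)]))[0]@np.diag([1,-1,-1.])
c=np.array([.4496,.2624,.0705])+R@(np.array([-.4,1.08,0])*.04);print(c)
rows((*c,137.1),[arc(K,a,.07) for a in(128,119,110,101,92,88)])
rows((*c,137.1),[arc(K,88.3,.07,off=-o) for o in (.005,.008)])
E
```

```text
2.675 [0.4676494  0.30416928 0.072185  ] [ 1.79900330e+02 -2.98904053e-04  1.36746305e+02] 0.021809529135189878 [-0.94675533 -2.38924404  0.1712105 ] 1.019410307999351
[0.46702351 0.30504577 0.0705    ]
[4.74e-01 3.11e-01 7.00e-02 1.28e+02] -> -0.03, 0.23, 0.01, 0.91
[4.83e-01 3.17e-01 7.00e-02 1.19e+02] -> -0.09, 0.48, 0.01, 1.81
[4.92e-01 3.21e-01 7.00e-02 1.10e+02] -> -0.19, 0.72, 0.01, 2.71
[5.02e-01 3.24e-01 7.00e-02 1.01e+02] -> -0.32, 0.93, 0.01, 3.61
[5.12e-01 3.25e-01 7.00e-02 9.20e+01] -> -0.49, 1.13, 0.01, 4.51
[5.16e-01 3.25e-01 7.00e-02 8.80e+01] -> -0.57, 1.20, 0.01, 4.91
[5.21e-01 3.25e-01 7.00e-02 8.83e+01] -> -0.66, 1.28, 0.01, 4.88
[5.24e-01 3.25e-01 7.00e-02 8.83e+01] -> -0.71, 1.33, 0.01, 4.88
```

{"api": "drive_tool", "payload": {"moves": [-0.03,0.23,0,0.9,22,-0.09,0.48,0,1.8,22,-0.19,0.72,0,2.7,22,-0.32,0.93,0,3.6,22,-0.49,1.13,0,4.5,22]}}

```text
time_s: 3.3
tool_pos: [0.5123, 0.3247, 0.0722]
tool_rot: [180.0, -0.1, 91.8]
force: [-1.8, -0.7, -0.3]
grip_width: 0.0218
grasp_force: 1.0
```

{"api": "drive_tool", "payload": {"moves": [0,0.1,0,0.2,22,0,0.17,0,0.35,22,0,0.24,0,0.35,22]}}

```text
time_s: 3.68
tool_pos: [0.5218, 0.3239, 0.0706]
tool_rot: [180.0, -0.1, 88.6]
force: [-2.0, 1.5, 1.4]
grip_width: 0.0221
grasp_force: 0.9
```

{"api": "drive_tool", "payload": {"moves": [0,0.08,0,0,22,0,0.16,0,0,22,0,0.16,0,0,22]}}

```text
time_s: 4.05
tool_pos: [0.5229, 0.3237, 0.0698]
tool_rot: [-179.4, 0.1, 88.6]
force: [-13.4, 0.5, 9.8]
grip_width: 0.0222
grasp_force: 7.2
```

Force jumped to 13 N, so the lever is on its stop. I'll centre the fingers on the lever and lift.

{"api": "drive_tool", "payload": {"moves": [0,-0.25,0,0,30,0,-0.25,0,0,34,0,-0.25,-1,0,34,0,-0.25,-2.4,0,34,0,-0.25,-3,0,34]}}

```text
time_s: 4.68
tool_pos: [0.521, 0.3233, 0.1939]
tool_rot: [179.7, -0.2, 88.4]
force: [0.0, 0.8, -0.2]
grip_width: 0.0341
grasp_force: 0.0
```

```bash
python3 - <<'E'
from h import *
q,d=env.read_camera("side");cv2.imwrite("pics/s3.png",q[240:460,100:320,::-1].repeat(2,0).repeat(2,1))
o=env.get_obs();print(o["time_s"],o["tool_pos"],o["tool_rot"],o["grip_width"],o["force"],o["qpos"])
B=(.5267,-.2616);s=(*o["tool_pos"],o["tool_rot"][2])
rows(s,[arc(B,97.8,.19)])
print(proj("side",(.5142+.088*np.cos(np.radians(88.3)),.2599+.088*np.sin(np.radians(88.3)),.093)))
E
```

```text
4.725 [0.52182953 0.3239352  0.19627654] [179.53533621  -0.31627175  88.44208634] 0.03380743781824003 [1.4681832  1.14649267 2.04982157] [-53.96558957  14.84357706  23.49988948  92.00514474  -6.11980549
  73.85712105 -31.07803902]
[ 0.518 -0.197  0.19  97.8  ] -> -13.03, 0.26, 0.16, -0.94
[136.60378607 379.77625166]
```

View pics/s3.png

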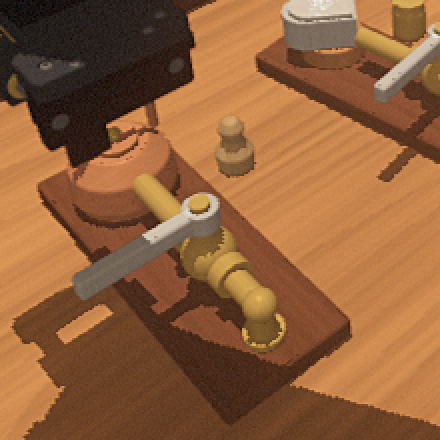

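The kettle lever now lies crosswise, tip at about (140,382) against a predicted (137,380). Next, the bird.

{"api": "drive_tool", "payload": {"moves": [-1.5,0,0,0,34,-3,0,0,-0.3,34,-4.5,0,0,-0.6,34,-6,0.1,0,-0.9,34,-7.5,0.2,0,-0.9,34]}}

```text
time_s: 5.35
tool_pos: [0.5187, 0.0204, 0.1898]
tool_rot: [179.9, 0.0, 97.5]
force: [-0.1, -0.4, -0.2]
grip_width: 0.034
grasp_force: 0.0
```

```bash
python3 - <<'E'
from h import *
o=env.get_obs();print(o["time_s"],o["tool_pos"],o["tool_rot"],o["qpos"])
B=(.5267,-.2616);s=(*o["tool_pos"],o["tool_rot"][2])
rows(s,[arc(B,97.8,.19)])
E
```

```text
5.35 [0.51865681 0.02039044 0.1897764 ] [1.79922877e+02 2.09287981e-02 9.74919734e+01] [-38.04214789   3.20008951  34.25979201 105.34957732  -1.87745973
  71.93542762   4.24795878]
[ 0.518 -0.197  0.19  97.8  ] -> -5.39, -0.73, -0.01, -0.03
```

{"api": "drive_tool", "payload": {"moves": [-1.4,-0.2,0,0,34,-2.8,-0.4,0,0,34,-4.2,-0.6,0,0,34,-5.4,-0.73,0,0,34,-5.4,-0.73,0,0,34]}}

```text
time_s: 5.98
tool_pos: [0.5163, -0.201, 0.1899]
tool_rot: [-180.0, 0.2, 97.0]
force: [-0.3, 0.6, 0.1]
grip_width: 0.0339
grasp_force: 0.0
```

```bash
python3 - <<'E'
from h import *
q,d=env.read_camera("side");cv2.imwrite("pics/s4.png",q[120:300,310:510,::-1].repeat(2,0).repeat(2,1))
o=env.get_obs();print(o["time_s"],o["tool_pos"],o["tool_rot"],o["qpos"])
B=(.5267,-.2616);s=(*o["tool_pos"],o["tool_rot"][2])
rows(s,[arc(B,97.8,.07)])
E
```

```text
6.025 [ 0.51699693 -0.19775231  0.18965893] [-1.79984633e+02  8.38247845e-02  9.72057103e+01] [-22.72067339   9.23517106  45.36472278 101.07925233  -6.79312043
  72.49176349  31.52522517]
[ 5.18e-01 -1.97e-01  7.00e-02  9.78e+01] -> 0.01, 0.02, 2.99, -0.06
```

View pics/s4.png

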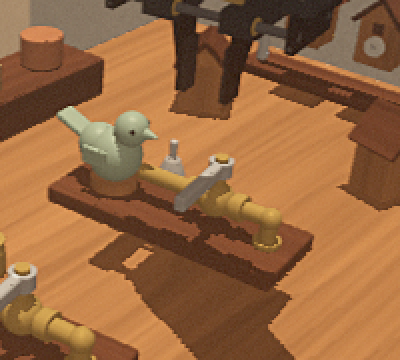

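The bird lever is clear below, and the fingers hang above it along the expected line. Descending.

{"api": "drive_tool", "payload": {"moves": [0,0,1,0,34,0,0,2,0,34,0,0,2.6,0,34,0,0,2.97,0,34,0,0,2.97,0,34]}}

```text
time_s: 6.65
tool_pos: [0.5173, -0.1939, 0.0704]
tool_rot: [-179.9, -0.0, 97.6]
force: [-0.1, -0.4, 0.5]
grip_width: 0.0343
grasp_force: 0.0
```

```bash
python3 - <<'E'
from h import *
q,d=env.read_camera("side");cv2.imwrite("pics/s5.png",q[120:300,310:510,::-1].repeat(2,0).repeat(2,1))
o=env.get_obs();print(o["time_s"],o["tool_pos"],o["tool_rot"],o["force"],o["qpos"])
B=(.5267,-.2616);s=(*o["tool_pos"],o["tool_rot"][2])
rows(s,[arc(B,a,.07) for a in(105,114,123,132,141)])
E
```

```text
6.7 [ 0.51803025 -0.19444117  0.07138721] [1.79991404e+02 5.44091322e-03 9.75463595e+01] [-0.11969663 -0.73893297 -0.34471138] [-19.79497577  17.19613604  43.41325345 108.29199491 -13.60458208
  59.74224822  36.8092316 ]
[ 5.10e-01 -1.99e-01  7.00e-02  1.05e+02] -> -0.08, -0.22, 0.03, -0.75
[ 5.00e-01 -2.02e-01  7.00e-02  1.14e+02] -> -0.13, -0.47, 0.03, -1.65
[ 4.91e-01 -2.07e-01  7.00e-02  1.23e+02] -> -0.23, -0.70, 0.03, -2.55
[ 4.83e-01 -2.13e-01  7.00e-02  1.32e+02] -> -0.35, -0.92, 0.03, -3.45
[ 4.76e-01 -2.21e-01  7.00e-02  1.41e+02] -> -0.51, -1.12, 0.03, -4.35
```

View pics/s5.png

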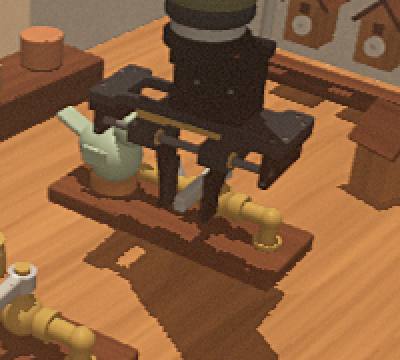

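The bird lever is between the fingers. Sweeping anticlockwise.

{"api": "drive_tool", "payload": {"moves": [-0.05,-0.15,0,-0.5,22,-0.1,-0.35,0,-1.2,22,-0.2,-0.62,0,-2.1,22,-0.32,-0.84,0,-3,22,-0.46,-1.05,0,-3.9,22]}}

```text
time_s: 7.32
tool_pos: [0.4801, -0.2178, 0.0728]
tool_rot: [179.8, 0.1, 136.9]
force: [1.7, 1.4, -1.0]
grip_width: 0.022
grasp_force: 1.1
```

```bash
python3 - <<'E'
from h import *
o=env.get_obs();print(o["time_s"],o["tool_pos"],o["tool_rot"],o["force"],o["qpos"])
B=(.5267,-.2616);s=(*o["tool_pos"],o["tool_rot"][2])
rows(s,[arc(B,a,.07) for a in(145,154,163,172,181,184.7)]+[arc(B,184.7,.07,off=.005)])
E
```

```text
7.325 [ 0.48005413 -0.21776167  0.07278639] [1.79806709e+02 1.16757753e-01 1.36854331e+02] [ 1.70662362  1.39948372 -1.04271435] [-13.3488436   12.45302138  38.82887816 111.82100478  -9.28853903
  58.58181153  76.51940077]
[ 4.73e-01 -2.24e-01  7.00e-02  1.45e+02] -> 0.01, -0.23, 0.07, -0.81
[ 4.68e-01 -2.33e-01  7.00e-02  1.54e+02] -> -0.05, -0.48, 0.07, -1.71
[ 4.65e-01 -2.43e-01  7.00e-02  1.63e+02] -> -0.14, -0.72, 0.07, -2.61
[ 4.62e-01 -2.53e-01  7.00e-02  1.72e+02] -> -0.27, -0.94, 0.07, -3.51
[ 4.62e-01 -2.63e-01  7.00e-02  1.81e+02] -> -0.43, -1.13, 0.07, -4.41
[ 4.620e-01 -2.670e-01  7.000e-02  1.847e+02] -> -0.51, -1.21, 0.07, -4.78
[ 4.620e-01 -2.720e-01  7.000e-02  1.847e+02] -> -0.60, -1.29, 0.07, -4.78
```

{"api": "drive_tool", "payload": {"moves": [0,-0.23,0.03,-0.8,22,-0.05,-0.48,0.03,-1.7,22,-0.14,-0.72,0.03,-2.6,22,-0.27,-0.94,0.03,-3.5,22,-0.43,-1.13,0.03,-4.4,22]}}

```text
time_s: 7.95
tool_pos: [0.4618, -0.2631, 0.0718]
tool_rot: [180.0, 0.2, -179.2]
force: [1.4, 2.4, 0.5]
grip_width: 0.0222
grasp_force: 1.0
```

{"api": "drive_tool", "payload": {"moves": [0,-0.1,0,-0.2,22,0,-0.18,0,-0.35,22,0,-0.22,0,-0.35,22,0,-0.22,0,-0.35,22]}}

```text
time_s: 8.45
tool_pos: [0.46, -0.2721, 0.0703]
tool_rot: [-180.0, 0.0, -176.0]
force: [-0.1, 1.0, 0.3]
grip_width: 0.022
grasp_force: 0.3
```

{"api": "drive_tool", "payload": {"moves": [0,-0.08,0,0,22,0,-0.15,0,0,22,0,-0.15,0,0,22]}}

```text
time_s: 8.82
tool_pos: [0.46, -0.2735, 0.0698]
tool_rot: [179.6, -0.1, -175.9]
force: [-2.4, 10.6, 7.8]
grip_width: 0.0221
grasp_force: 5.4
```

10.6 N, so this lever is on its stop too. Centring, lifting and checking.

{"api": "drive_tool", "payload": {"moves": [0,0.25,0,0,30,0,0.25,0,0,34,0,0.25,-1,0,34,0,0.25,-2.4,0,34,0,0.25,-3.5,0,34]}}

```text
time_s: 9.45
tool_pos: [0.4596, -0.2693, 0.2121]
tool_rot: [-179.9, 0.1, -176.1]
force: [1.4, -0.4, 0.9]
grip_width: 0.034
grasp_force: 0.0
```

{"api": "drive_tool", "payload": {"moves": [1.2,0,-1,0,34,1.2,0,-1.5,0,34,1.2,0,-1.5,0,34,1.2,0,-1.5,0,34]}}

```text
time_s: 9.95
tool_pos: [0.4115, -0.2712, 0.2687]
tool_rot: [180.0, -0.1, -176.0]
force: [-0.1, -0.4, -0.4]
grip_width: 0.0343
grasp_force: 0.0
```

```bash
python3 - <<'E'
from h import *
p,d=env.read_camera("top");q,d=env.read_camera("side")
cv2.imwrite("pics/fin.png",np.hstack([cv2.resize(p[:,100:520,::-1],(420,480)),cv2.resize(q[120:450,90:510,::-1],(380,480))]))
o=env.get_obs();print(o["time_s"],o["tool_pos"],o["force"])
E
```

```text
10.05 [ 0.41140929 -0.27097512  0.26839507] [0.75933507 0.03140519 0.13744886]
```

View pics/fin.png

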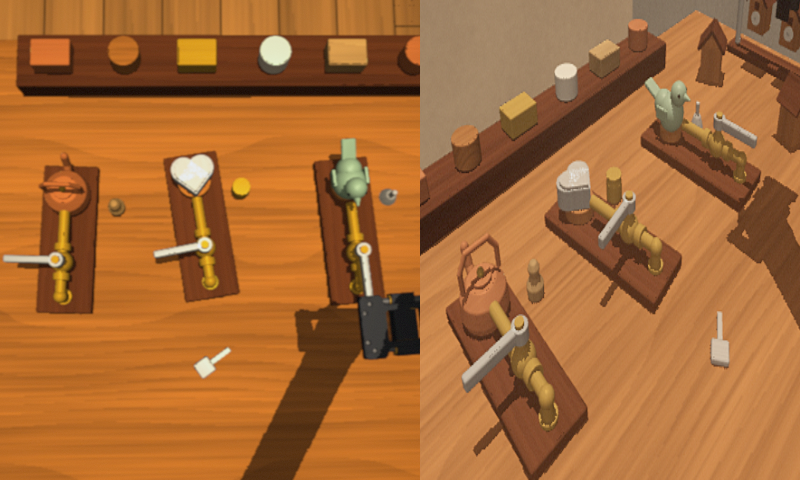

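The kettle lever is crosswise (tip at 5,258) and the bird lever runs along its pipe (stem at 364,250, down to about 370,295). The heart is unchanged and the robot is clear of everything.

```bash
python3 -c "
from cell import env
print(env.sign_off())"
```

```text
the job is handed in; nothing more can be done
None
```

The kettle's valve was turned fully shut first, then the bird's fully open, each to its stop; the heart's valve was left alone, and the job was handed in at about 10 s with the arm clear.

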